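Sort centrifuge adapter sleeves with the bore gauge

ROBOT

A 6-joint arm with a two-finger parallel gripper is mounted at the origin on the work surface. World frame = base frame: x ahead of the robot, y to its left, z up, the work surface at z = 0. Lengths are in mm, angles in rad, forces in N, time in s.
With the tool pointing down it reaches from about 400 to 925 mm from the base axis. Payload 12.5 kg.
Tool frame: the origin (TCP) lies midway between the tips of the shut fingers; the grasp point (between the pads) lies 19 mm behind it; x points along the fingers, y is the direction in which the jaws open and shut, and the axes are right-handed (so a half turn about x gives the same grasp; the last joint's range is limited). The gripper opens to 95 mm and grips with 3 to 60 N. Pads are 20 mm wide; open, the fingers measure 119 mm over their backs; the gripper's body (75 mm by 180 mm) begins 59 mm behind the grasp point.
Start: joints at [1.096, 0.491, 1.559, -0, 1.092, -0.106], TCP at [225.295, 583, 214.661] pointing down, gripper open.
Joint ranges: [-3.1, 3.1], [-0.84, 2.19], [0.05, 2.79], [-1.13, 4.28], [0.06, 2.93], [-2.69, 2.69]. Speed limits (rad/s): [2.22, 2.22, 2.79, 3.14, 3.14, 3.14].

INTERFACE

Orientations are given as [roll, pitch, yaw] about the fixed x, y, z axes, in that order (R = Rz(yaw) Ry(pitch) Rx(roll)).
In Python, from cell import state, read_camera, job_done gives the robot as it stands.
- The arm moves only by the tool move_arm, never from a script. Its argument "targets" is a list of rows, each a list of 7 numbers: the shift along the world's x, y, z in m, then the turn, a rotation vector about the world's x, y, z in degrees, then the gripper's target within -1 to 1 (fully open at 1, half-way at 0, shut at -1). In form: [[dx, dy, dz, wx, wy, wz, hand], ...]. A call has 1 to 10 rows; each row is the pose to reach, as a shift and turn from the pose commanded when the call began; what a row does not reach only later rows make up. A row lasts 1/10 s, in which the tool goes at most 50 mm and 8.59 degrees, less where a joint would pass 70% of its speed; a pose out of reach is approached as far as the arm can. A call with a gripper value outside its range is refused whole. The fingers move at their own pace and stop on an object; the grip force is fixed at half the most. Time passes only in rows, so rows that repeat a pose let the fingers close. It gives the time, the measured TCP pose, the force and the opening at its end, in the units of the state.
- state(): the state, without advancing time (a new reading comes with each control period).
- read_camera(name): name is "side" or "top" or "wrist"; returns a dict with "img" (480x640x3 uint8, blue, green, red), "mtx" (3x3 intrinsics, pixels), "cam_to_world" (4x4, takes a point from camera to world coordinates); the wrist camera has in their place "mount" (4x4, takes a point from camera to tool coordinates, whose origin is the TCP and whose axes are the tool frame's). Camera axes: x right, y up, looking along -z (the intrinsics and any distortion apply to the point x, -y, -z); pixel columns grow to the right and rows downward; lengths in mm; the calibration is good to about 2 mm. A picture is of the moment at which its call begins: read the wrist's pose just before it. There is no depth.
- job_done(): hands the job in, once; it reports no verdict.
The state is a dict: "t": time; "joints": joint angles; "qvel": joint speeds; "tau": joint torques, N m; "eef_pos": TCP position; "tcp_rot": TCP orientation; "ft_force": force on the tool from outside, world axes, zero at the start; "moment": the same for the moment, N m; "opening": opening from 0.0 (shut) to 1.0 (fully open).
Only numpy, scipy, OpenCV 4.12 (cv2) and the standard library are available. Lean on these libraries where they do the work, as an engineer would, in place of code of your own. Each camera call takes 0.05 s, during which the arm holds its last target.

TASK

Sort the two white centrifuge adapter sleeves by the bore gauge. The narrow one fits: pass it down through the hole in the gauge's blue plate so that it drops into the clear catch box below. The wide one does not fit: stand it upright on the floor of the red reject tray, let go of both and leave them at rest.

Things in the scene. Friction and masses are not known exactly. Their poses are not given: they have to be found in the camera images.
- narrow_sleeve: The narrow adapter sleeve: white plastic tube standing upright on the bench, 28 mm outside diameter, 18 mm hole, 70 mm tall, about 35 g. Origin at the centre of its lower end; z runs up along its axis. It passes the gauge bore with 9 mm to spare all round.
- wide_sleeve: The wide adapter sleeve: same white plastic and height, standing upright on the bench, 56 mm outside diameter, 40 mm hole, 70 mm tall, about 100 g. Origin at the centre of its lower end; z runs up along its axis. It is too wide for the gauge bore.
- bore (a point): Centre of the mouth of the gauge's hole, on top of its blue plate, 110 mm above the bench; z up, x and y along the plate's edges. The hole, 46 mm wide, goes straight down through the plate (110 mm square, 20 mm thick) into a closed clear catch box, 90 mm square inside, floor 100 mm below the mouth: a sleeve let go in the hole drops right through. Fixed to the bench.
- tray: The reject tray: red, open on top, 150 mm square outside, 30 mm high, walls and floor 5 mm thick, fixed to the bench. Origin at the centre of its underside (the inner floor is 5 mm higher); x and y run along its sides, z up.
Not all that is in view belongs to the job. Leave any green look-alike of the narrow_sleeve alone. Leave any brown look-alike of the part that bears bore alone.

How it is judged:
By the outcome, as a careful person would: the job done as asked, in the order asked, and still so for the second after the job is handed in, with the robot touching nothing.
It also fails if it takes over 51 s, if anything falls off the work surface, if the arm or the gripper's body presses on something with over 40 N, if the wrist force passes 120 N, or if a joint passes its speed limit or range.

## Working session

There is one attempt and no reset: what is moved stays moved. The work goes in short steps, Python scripts to look and compute and a tool call to move; the robot and the scene stay as the last step left them, time stands still between calls to the robot, and variables do not carry over. Pictures are saved under pics/ and viewed, and the job is handed in when it is done.

Besides the shell and the picture viewer there is one more tool, called after ">>>" as name([rows], argument=value, ...), one row to a line, values as JSON. move_arm: Moves the arm, as the interface text tells. Its arguments: {"type":"object","properties":{"targets":{"type":"array"}},"required":["targets"]}

```bash
mkdir -p pics; python3 - <<'E'
from cell import state, read_camera
import cv2
s=state();print(s)
for n in ["side","top","wrist"]:
    r=read_camera(n);cv2.imwrite(f"pics/a_{n}.png",r["img"]);print(n,{k:v for k,v in r.items() if k!="img"})
E
```

```text
{'t': 0.0, 'joints': array([ 1.09641404e+00,  4.91552858e-01,  1.55945792e+00,  8.92121719e-07,
        1.09165674e+00, -1.05577933e-01]), 'qvel': array([-0.00105617,  0.00045209, -0.00054805,  0.00060383,  0.00140933,
        0.00033303]), 'tau': array([-2.19245463e-03, -6.12660527e+01, -2.58163762e+01,  6.91532576e-02,
        4.83036088e-02, -1.35918576e-04]), 'eef_pos': array([225.16980353, 582.7759414 , 214.06298343]), 'tcp_rot': array([-1.67711037,  1.56972146, -2.04591513]), 'ft_force': array([ 0.64338473,  0.10902094, -0.2317833 ]), 'moment': array([ 0.0009461 , -0.00853028,  0.0009234 ]), 'opening': 0.9979504684071752}
side {'mtx': array([[456.36792625,   0.        , 308.52934213],
       [  0.        , 456.36792625, 238.3094164 ],
       [  0.        ,   0.        ,   1.        ]]), 'cam_to_world': array([[ 9.79169942e-01,  1.33858642e-01, -1.52669868e-01,
         3.80301007e+02],
       [-2.02974299e-01,  6.64791123e-01, -7.18925724e-01,
        -5.30190802e+02],
       [ 5.25915179e-03,  7.34938519e-01,  6.78113349e-01,
         6.07152545e+02],
       [ 0.00000000e+00, 
[... 406 characters left out ...]
05e+01],
       [-2.64543672e-02,  1.79441074e-01,  9.83412969e-01,
         1.05206092e+03],
       [ 0.00000000e+00,  0.00000000e+00,  0.00000000e+00,
         1.00000000e+00]])}
wrist {'mtx': array([[347.57694786,   0.        , 316.78328613],
       [  0.        , 347.57694786, 234.1103602 ],
       [  0.        ,   0.        ,   1.        ]]), 'mount': array([[ 3.18463351e-05,  2.53893602e-01, -9.67232153e-01,
        -1.70339901e+02],
       [ 9.99999707e-01, -7.47283675e-04, -1.63233012e-04,
        -6.09540823e-01],
       [-7.64240616e-04, -9.67231865e-01, -2.53893551e-01,
        -7.10685753e+01],
       [ 0.00000000e+00,  0.00000000e+00,  0.00000000e+00,
         1.00000000e+00]])}
```

View pics/a_top.png

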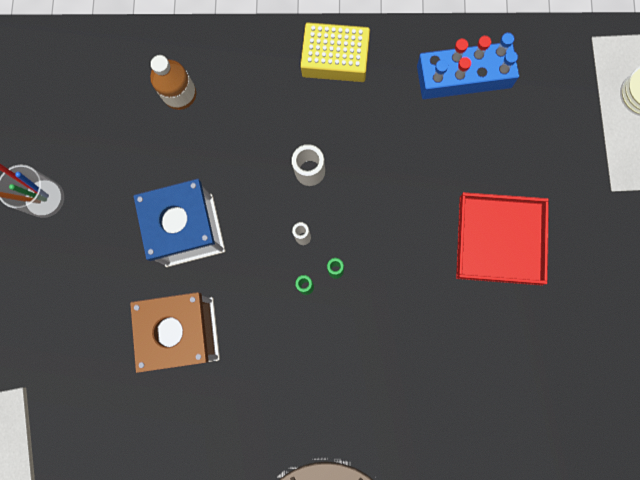

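View pics/a_side.png

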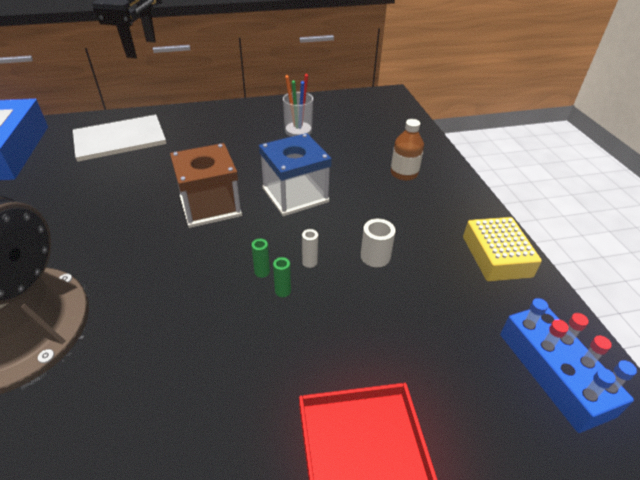

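View pics/a_wrist.png

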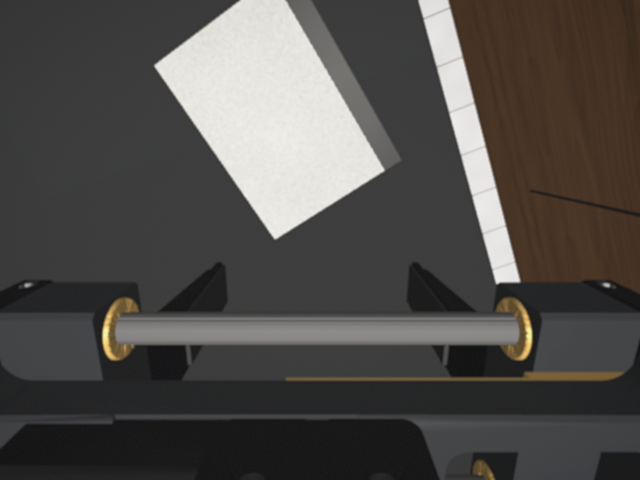

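The top view shows the white narrow sleeve at (302,232), white wide sleeve at (308,164), green look-alikes at (304,284) and (335,266), the blue plate's hole at (174,220), a brown look-alike plate at (169,332), and the red tray at (503,238). By colour and size, the white ones and the blue plate are the ones meant. Next I'll measure them and crop to confirm.

```bash
cat > h.py <<'E'
import numpy as np, cv2
from cell import state, read_camera
from scipy.spatial.transform import Rotation as R
def ray(r,uv,T=None):
    T=r["cam_to_world"] if T is None else T
    K=r["mtx"]; d=np.array([(uv[0]-K[0,2])/K[0,0],-(uv[1]-K[1,2])/K[1,1],-1.0])
    return T[:3,3],T[:3,:3]@d
def onz(r,uv,z,T=None):
    o,d=ray(r,uv,T);return (o+d*(z-o[2])/d[2])[:2]
def pts(r,c,z,T=None): return np.array([onz(r,p,z,T) for p in c.reshape(-1,2)])
def proj(r,P):
    T=r["cam_to_world"];p=T[:3,:3].T@(np.array(P)-T[:3,3]);K=r["mtx"]
    return K[0,0]*p[0]/-p[2]+K[0,2],K[1,1]*-p[1]/-p[2]+K[1,2]
E
python3 - <<'E'
from h import *
for cam in ["top","side"]:
    r=read_camera(cam);im=r["img"].astype(int);b,g,rd=im[...,0],im[...,1],im[...,2]
    hsv=cv2.cvtColor(r["img"],cv2.COLOR_BGR2HSV)
    masks={"white":((hsv[...,1]<50)&(hsv[...,2]>110)),"red":((rd>120)&(g<70)&(b<70)),"blue":((b>90)&(rd<70)&(b-rd>50))}
    for n,m in masks.items():
        cs,h=cv2.findContours(m.astype(np.uint8),cv2.RETR_CCOMP,cv2.CHAIN_APPROX_NONE)
        for c,hh in zip(cs,h[0]):
            a=cv2.contourArea(c)
            if a<60: continue
            x,y,w,hgt=cv2.boundingRect(c)
            z={"white":70,"red":30,"blue":110}[n]
            P=pts(r,c,z).astype(np.float32)
            s=""
            if len(c)>5:
                (cx,cy),ax,an=cv2.fitEllipse(P); s=f"ell {cx:.1f} {cy:.1f} axes {ax[0]:.1f} {ax[1]:.1f}"
            q=cv2.minAreaRect(P)
            print(cam,n,"hole" if hh[3]>=0 else "out",(x,y,w,hgt),a,s,"rect",np.round(q[0],1),np.round(q[1],1),round(q[2],1))
r=read_camera("top");cv2.imwrite("pics/crop1.png",cv2.resize(r["img"][130:390,110:400],None,fx=2.3,fy=2.3,interpolation=cv2.INTER_CUBIC))
E
```

```text
top white out (0, 387, 32, 93) 2416.0 ell 161.5 501.8 axes 49.2 183.4 rect [170.5 500.3] [144.   49.8] 6.4
top white out (158, 317, 25, 30) 550.0 ell 334.7 259.8 axes 40.4 47.0 rect [335.  259.2] [47.4 39.8] 3.6
top white out (209, 297, 11, 64) 202.5 ell 334.6 185.9 axes 8.1 119.7 rect [341.1 186.4] [103.5  10.3] 6.5
top white out (292, 222, 19, 23) 289.5 ell 501.6 46.4 axes 27.4 39.8 rect [501.5  45.3] [38.9 28.7] 31.7
top white out (162, 207, 25, 26) 486.0 ell 523.0 263.7 axes 40.6 45.7 rect [523.1 263.7] [43.7 41.2] 3.2
top white out (163, 194, 62, 74) 882.0 ell 536.8 285.6 axes 143.8 223.5 rect [505.  237.3] [104.4 104.5] 15.2
top white out (0, 164, 61, 52) 1011.0 ell 576.9 531.4 axes 69.1 145.1 rect [574.1 514.4] [107.7  78.4] 74.1
top white hole (33, 189, 17, 15) 115.5 ell 562.4 496.9 axes 19.6 27.5 rect [560.6 496.3] [19.7 25.9] 62.3
top white out (291, 144, 34, 42) 1053.5 ell 622.1 36.7 axes 55.5 75.1 rect [621.4  37.6] [74.2 56.2] 5.3
top white hole (298, 160, 21, 12) 146.5 ell 619.8 36.2 axes 18.2 32.5 rect [620.3  35.7] [20.  32.3] 27.7
top white out (160, 75, 35, 32) 348.
[... 3402 characters left out ...]
 168.7 rect [ 503.5 -292.2] [128.2 152.2] 86.0
side blue out (593, 372, 20, 17) 124.5 ell 786.9 -320.3 axes 18.1 19.9 rect [ 786.2 -320.7] [17.1 19.9] 29.7
side blue out (614, 363, 23, 17) 113.5 ell 823.2 -314.6 axes 18.7 26.8 rect [ 820.8 -316.8] [20. 22.] 35.8
side blue out (500, 301, 134, 132) 3310.0 ell 766.1 -284.1 axes 122.4 164.6 rect [ 751. -282.] [ 93.  169.9] 9.7
side blue out (259, 135, 72, 38) 1555.0 ell 515.3 254.6 axes 123.1 134.4 rect [515.7 256.5] [113.  113.8] 14.6
side blue hole (283, 146, 23, 14) 221.0 ell 515.1 252.4 axes 44.2 48.9 rect [515.3 253.1] [48.6 44.7] 78.8
side blue out (0, 100, 48, 80) 1976.5 ell -40.7 442.5 axes 82.1 341.5 rect [-35.1 437.4] [ 91.2 348.3] 9.1
```

View pics/crop1.png

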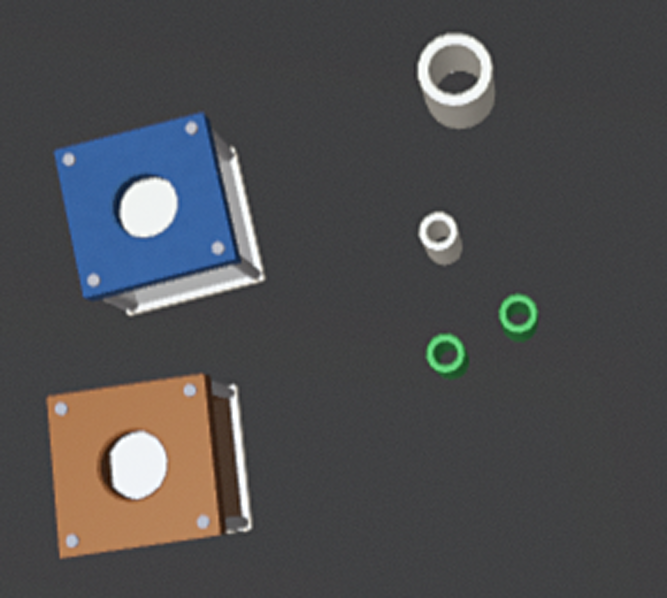

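The crop confirms it: the narrow white sleeve is at crop (440,232), the wide one at (455,70), and the blue-plate gauge at (147,207). The greens and the brown plate are look-alikes to leave alone. Now I'll fit the rims, and the tray corners.

```bash
python3 - <<'E'
from h import *
for cam in ["top","side"]:
    r=read_camera(cam)
    hsv=cv2.cvtColor(r["img"],cv2.COLOR_BGR2HSV)
    rois={"top":[(280,215,40,40),(280,135,55,60)],"side":[(295,222,30,50),(352,210,52,65)]}[cam]
    for (x,y,w,h) in rois:
        v=hsv[y:y+h,x:x+w,2]
        for th in (190,210,225):
            m=(v>th).astype(np.uint8)
            cs,hh=cv2.findContours(m,cv2.RETR_CCOMP,cv2.CHAIN_APPROX_NONE)
            for c,q in zip(cs,hh[0]):
                if cv2.contourArea(c)<25: continue
                P=pts(r,c+np.array([x,y]),70).astype(np.float32)
                e=cv2.fitEllipse(P); b=cv2.boundingRect(c)
                print(cam,th,q[3]>=0,(b[0]+x,b[1]+y,b[2],b[3]),np.round(e[0],1),np.round(e[1],1))
    if cam=="top":
        b,g,rd=[r["img"][...,i].astype(int) for i in range(3)]
        m=((rd>80)&(g<90)&(b<90)&(rd-g>50)).astype(np.uint8); m[:120]=0
        cs,_=cv2.findContours(m,cv2.RETR_EXTERNAL,cv2.CHAIN_APPROX_NONE);c=max(cs,key=cv2.contourArea)
        q=cv2.approxPolyDP(cv2.convexHull(c),5,True);print(q.reshape(-1,2));P=pts(r,q,30);print(P.round(1),P.mean(0))
        mr=cv2.minAreaRect(pts(r,c,30).astype(np.float32));print(mr)
# side tray corner in world
r=read_camera("side")
for p in [(300,391),(407,386)]: print(onz(r,p,30))
E
```

```text
top 190 False (293, 223, 16, 16) [505.8  47.9] [24.9 26.3]
top 190 True (294, 225, 13, 12) [505.8  48. ] [18.8 19.7]
top 210 False (293, 223, 15, 16) [505.9  48.1] [24.7 25.5]
top 210 True (294, 224, 13, 13) [506.   48.1] [20.1 20.2]
top 225 False (293, 223, 15, 16) [505.8  48.1] [24.5 25.1]
top 225 True (294, 224, 13, 13) [505.8  48.2] [20.8 20.9]
top 190 False (292, 145, 32, 31) [629.5  38. ] [53.4 54. ]
top 190 True (295, 148, 25, 25) [629.6  38.2] [41.2 41.6]
top 210 False (292, 145, 32, 31) [629.6  38.2] [52.6 53. ]
top 210 True (295, 148, 26, 25) [629.7  38.1] [42.1 42.6]
top 225 False (292, 146, 31, 30) [629.4  38.2] [51.7 52.7]
top 225 True (295, 148, 26, 25) [629.5  38.1] [42.6 43.2]
[[463 192]
 [548 199]
 [546 283]
 [456 278]]
[[ 583.7 -235.7]
 [ 571.8 -383.7]
 [ 424.1 -372.3]
 [ 431.4 -219.3]] [ 502.77196573 -302.72695036]
((502.31353759765625, -301.67767333984375), (156.00408935546875, 154.67123413085938), 86.05011749267578)
side 190 False (302, 229, 16, 11) [505.2  49.3] [26.1 26.3]
side 190 True (304, 231, 12, 7) [504.9  49.8] [17.  18.8]
side 210 False (303, 230, 15, 10) [505.3  48.8] [24.5 25.4]
side 210 True (304, 230, 12, 9) [505.1  49.7] [19.3 19.9]
side 225 False (303, 230, 15, 10) [505.4  48.8] [24.  24.8]
side 225 True (304, 230, 12, 9) [505.1  49.7] [19.2 21.2]
side 190 False (364, 219, 31, 21) [629.2  39. ] [53.8 54.4]
side 190 True (367, 221, 25, 16) [629.6  39.8] [40.3 40.9]
side 210 False (364, 219, 31, 21) [629.1  39. ] [53.4 53.7]
side 210 True (367, 221, 25, 17) [629.1  39.5] [41.4 41.8]
side 225 False (364, 219, 31, 21) [629.1  38.9] [51.9 53.6]
side 225 True (367, 221, 25, 17) [629.1  39.3] [41.9 43. ]
[ 436.25055639 -217.73039842]
[ 582.58128938 -239.98765057]
```

```bash
python3 - <<'E'
from h import *
s=state();M=R.from_euler("xyz",s["tcp_rot"]).as_matrix();print(M.round(4)); print(s["t"],s["eef_pos"],np.degrees(np.arctan2(M[1,1],M[0,1])))
r=read_camera("top")
for p in [(304,284),(335,266)]: print(onz(r,p,70))
print(np.array([505.5,48.7,200])-[225.295,583,214.661])
E
```

```text
[[-0.      0.3605  0.9328]
 [ 0.      0.9328 -0.3605]
 [-1.      0.     -0.    ]]
0.45 [225.26659114 582.99398185 214.59360794] 68.86989178024821
[415.12266384  39.58987381]
[445.61382019 -11.63193467]
[ 280.205 -534.3    -14.661]
```

>>> move_arm([
  [0.025,-0.048,0,0,0,8,0.3],
  [0.05,-0.096,0,0,0,16,0.3],
  [0.075,-0.144,0,0,0,21,0.3],
  [0.097,-0.188,0,0,0,21,0.3],
  [0.12,-0.232,0,0,0,21,0.3],
  [0.143,-0.276,0,0,0,21,0.3],
  [0.166,-0.32,0,0,0,21,0.3],
  [0.189,-0.364,0,0,0,21,0.3],
  [0.212,-0.408,0,0,0,21,0.3],
  [0.235,-0.452,0,0,0,21,0.3],
])

```text
t: 1.5
eef_pos: [456.6, 137.4, 215.0]
tcp_rot: [0.296, 1.57, 0.294]
ft_force: [0.5, 0.9, 0.7]
opening: 0.652
```

>>> move_arm([
  [0.022,-0.042,-0.02,0,0,0,0.3],
  [0.045,-0.082,-0.04,0,0,0,0.3],
  [0.045,-0.082,-0.06,0,0,0,0.3],
  [0.045,-0.082,-0.06,0,0,0,0.3],
])

```text
t: 1.9
eef_pos: [500.2, 56.2, 152.6]
tcp_rot: [3.097, 1.567, 3.092]
ft_force: [-0.4, 0.1, -0.1]
opening: 0.65
```

```bash
python3 - <<'E'
from h import *
s=state();r=read_camera("wrist");M=R.from_euler("xyz",s["tcp_rot"]).as_matrix()
print(s["eef_pos"],s["t"],s["qvel"].round(3),np.degrees(np.arctan2(M[1,1],M[0,1])));cv2.imwrite("pics/w1.png",r["img"])
print(state()["eef_pos"])
E
```

```text
[500.20610096  56.18933609 152.6442934 ] 1.9 [ 0.04  -0.049 -0.027  0.003  0.058  0.01 ] 89.72657891465764
[500.42844065  57.07076408 154.03553856]
```

View pics/w1.png

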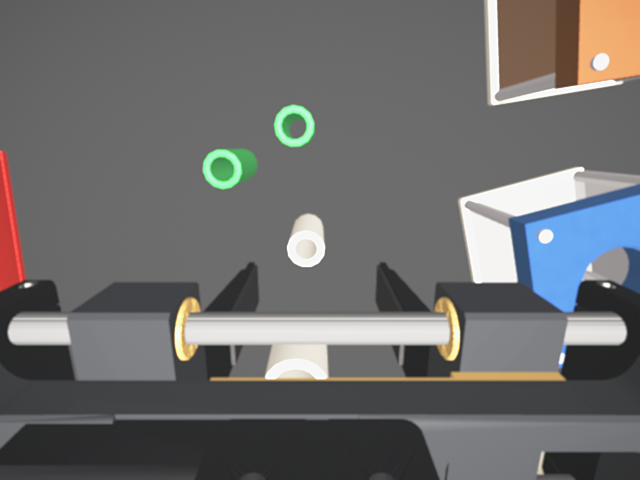

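The wrist view shows the white narrow sleeve's rim at about (306,248), between the fingers' planes, with the greens at (223,168) and (295,125). I'll measure the rim from here as a third check.

```bash
cat >> h.py <<'E'
def wrist():
    s=state();r=read_camera("wrist");T=np.eye(4);T[:3,:3]=R.from_euler("xyz",s["tcp_rot"]).as_matrix();T[:3,3]=s["eef_pos"]
    return s,r,T@r["mount"]
E
python3 - <<'E'
from h import *
s,r,T=wrist();print(s["eef_pos"],s["t"])
v=cv2.cvtColor(r["img"],cv2.COLOR_BGR2HSV);x,y,w,h=275,205,60,70
for th in (215,235,245):
    m=((v[y:y+h,x:x+w,2]>th)&(v[y:y+h,x:x+w,1]<60)).astype(np.uint8)
    cs,hh=cv2.findContours(m,cv2.RETR_CCOMP,cv2.CHAIN_APPROX_NONE)
    for c,q in zip(cs,hh[0]):
        if cv2.contourArea(c)<60: continue
        e=cv2.fitEllipse(pts(r,c+np.array([x,y]),70,T).astype(np.float32));print(th,q[3]>=0,np.round(e[0],1),np.round(e[1],1))
E
```

```text
[500.42844065  57.07076408 154.03553856] 1.95
215 False [501.7  47.9] [27.  41.2]
235 False [503.6  48. ] [26.4 37.4]
235 True [506.7  49.9] [10.4 16.8]
245 False [506.3  47.1] [27.7 28.1]
245 True [506.3  47.2] [16.8 17.1]
```

>>> move_arm([
  [0.005,-0.009,0,0,0,0,0.3],
  [0.005,-0.009,-0.03,0,0,0,0.3],
  [0.005,-0.009,-0.06,0,0,0,0.3],
  [0.005,-0.009,-0.09,0,0,0,0.3],
  [0.005,-0.009,-0.115,0,0,0,0.3],
  [0.005,-0.009,-0.115,0,0,0,0.3],
  [0.005,-0.009,-0.115,0,0,0,0.3],
])

```text
t: 2.7
eef_pos: [506.5, 48.6, 40.7]
tcp_rot: [0.081, 1.57, 0.079]
ft_force: [0.8, -0.4, 0.1]
opening: 0.653
```

```bash
python3 - <<'E'
from h import *
r=read_camera("side");cv2.imwrite("pics/s1.png",r["img"]);print(state()["eef_pos"])
E
```

```text
[506.73576758  48.57971551  41.11888051]
```

View pics/s1.png

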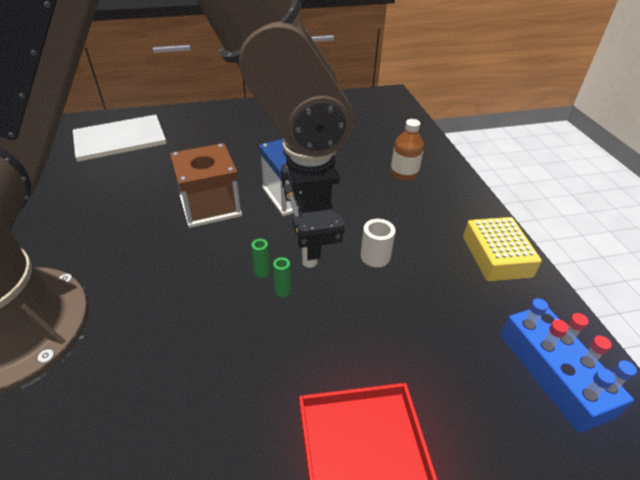

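The side view shows the fingers straddling the narrow sleeve at (311,262), clear of the greens. Closing now.

>>> move_arm([
  [0,0,0,0,0,0,-1],
  [0,0,0,0,0,0,-1],
  [0,0,0,0,0,0,-1],
  [0,0,0,0,0,0,-1],
  [0,0,0,0,0,0,-1],
  [0,0,0,0,0,0,-1],
  [0,0,0,0,0,0,-1],
])

```text
t: 3.45
eef_pos: [506.0, 48.4, 39.8]
tcp_rot: [0.507, 1.571, 0.504]
ft_force: [0.2, 0.0, 3.4]
opening: 0.287
```

>>> move_arm([
  [0,0,0.03,0,0,0,-1],
  [0,0,0.06,0,0,0,-1],
  [0,0,0.1,0,0,0,-1],
  [0,0,0.14,0,0,0,-1],
  [0,0,0.16,0,0,0,-1],
  [0,0,0.16,0,0,0,-1],
])

```text
t: 4.05
eef_pos: [506.8, 48.4, 202.2]
tcp_rot: [-0.02, 1.566, -0.023]
ft_force: [-0.3, -0.2, -0.8]
opening: 0.284
```

```bash
python3 - <<'E'
from h import *
s,r,T=wrist();cv2.imwrite("pics/w2.png",r["img"])
r=read_camera("side");cv2.imwrite("pics/s2.png",r["img"][100:340,180:500]);s=state();print(s["eef_pos"],s["opening"]*95,s["t"],s["ft_force"])
E
```

```text
[505.60275975  48.37082363 199.16339939] 27.290268001349116 4.15 [ 0.32137897  0.50253942 -1.58187398]
```

View pics/w2.png

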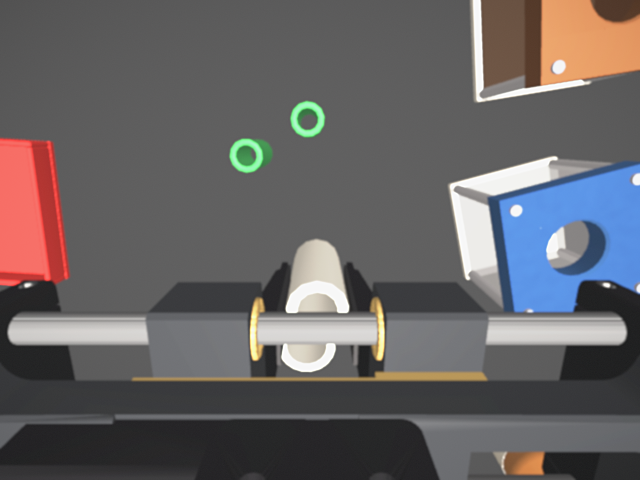

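View pics/s2.png

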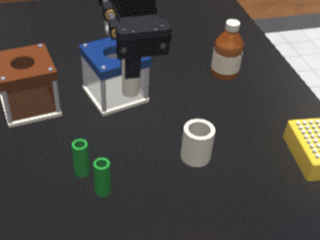

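The narrow sleeve is held upright (opening 27 mm) and has lifted. Next I'll carry it over the bore at (516,253).

>>> move_arm([
  [0.002,0.04,0,0,0,0,-1],
  [0.004,0.08,0,0,0,0,-1],
  [0.006,0.12,0,0,0,0,-1],
  [0.008,0.16,0,0,0,0,-1],
  [0.01,0.19,0,0,0,0,-1],
  [0.01,0.2045,0,0,0,0,-1],
  [0.01,0.2045,0,0,0,0,-1],
  [0.01,0.2045,0,0,0,0,-1],
  [0.01,0.2045,0,0,0,0,-1],
])

```text
t: 5.05
eef_pos: [515.9, 251.6, 199.3]
tcp_rot: [-2.645, 1.57, -2.648]
ft_force: [0.1, 0.6, 1.1]
opening: 0.284
```

```bash
python3 - <<'E'
from h import *
r=read_camera("side");cv2.imwrite("pics/s3.png",cv2.resize(r["img"][80:240,220:420],None,fx=4,fy=3.7,interpolation=cv2.INTER_CUBIC))
s,r,T=wrist();cv2.imwrite("pics/w3.png",r["img"]);print(s["eef_pos"],s["t"])
E
```

```text
[515.99789382 251.64299422 199.50725187] 5.1
```

View pics/w3.png

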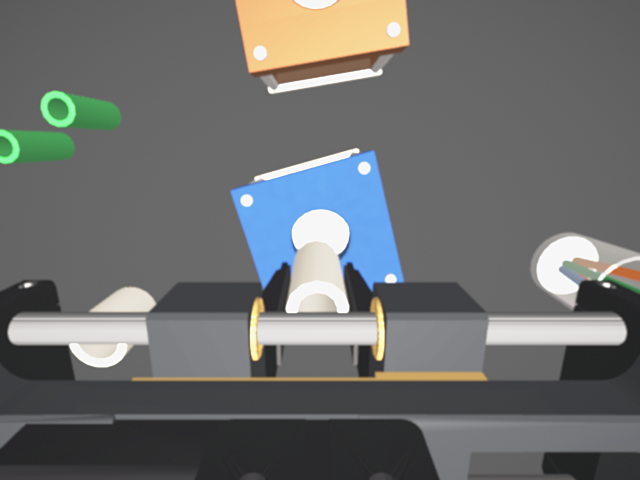

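View pics/s3.png

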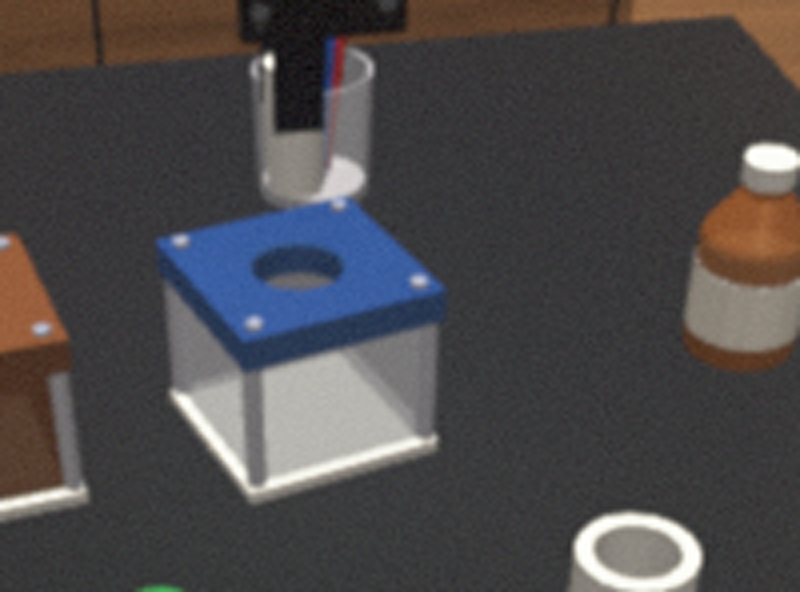

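The wrist view shows the sleeve straight above the bore's opening (320,232), and the side view agrees. I'll lower it about 82 mm, which leaves the fingertips ~6 mm above the plate.

>>> move_arm([
  [0,0.001,-0.01,0,0,0,-1],
  [0,0.001,-0.025,0,0,0,-1],
  [0,0.001,-0.04,0,0,0,-1],
  [0,0.001,-0.055,0,0,0,-1],
  [0,0.001,-0.07,0,0,0,-1],
  [0,0.001,-0.082,0,0,0,-1],
  [0,0.001,-0.082,0,0,0,-1],
  [0,0.001,-0.082,0,0,0,-1],
])

```text
t: 5.95
eef_pos: [516.0, 253.8, 117.7]
tcp_rot: [3.055, 1.571, 3.053]
ft_force: [0.8, -0.0, -0.9]
opening: 0.287
```

```bash
python3 - <<'E'
from h import *
r=read_camera("side");cv2.imwrite("pics/s4.png",cv2.resize(r["img"][80:240,220:420],None,fx=4,fy=3.7,interpolation=cv2.INTER_CUBIC))
s=state();print(s["eef_pos"],s["t"],s["ft_force"])
E
```

```text
[516.18430534 253.88820868 118.07706183] 6.0 [0.8150101  0.84420956 0.50621058]
```

View pics/s4.png

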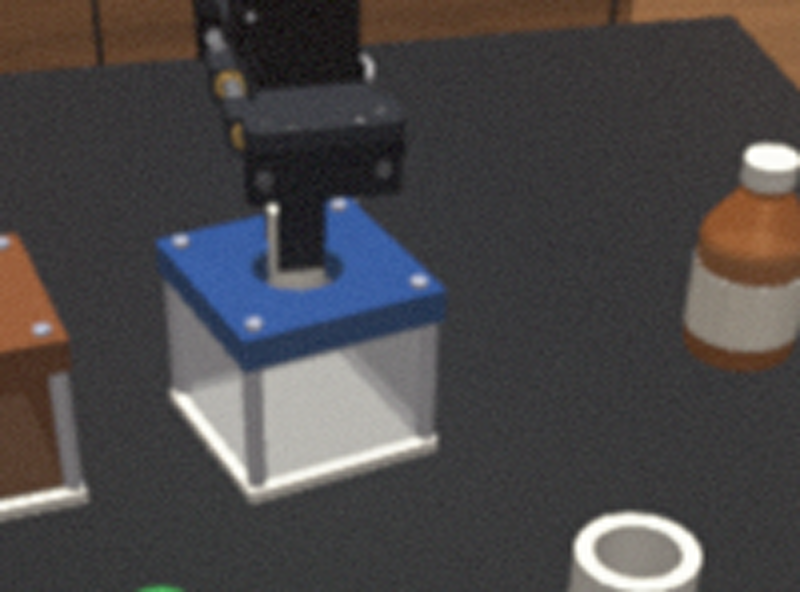

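The sleeve is in the hole at crop (300,270) and clear of its edge, with no contact force. Releasing, then rising.

>>> move_arm([
  [0,0,0,0,0,0,0.3],
  [0,0,0,0,0,0,0.3],
  [0,0,0,0,0,0,0.3],
  [0,0,0,0,0,0,0.3],
  [0,0,0,0,0,0,0.3],
  [0,0,0.03,0,0,0,0.3],
  [0,0,0.07,0,0,0,1],
  [0,0,0.1,0,0,0,1],
  [0,0,0.1,0,0,0,1],
])

```text
t: 6.9
eef_pos: [517.2, 254.4, 221.7]
tcp_rot: [0.359, 1.564, 0.357]
ft_force: [0.6, -0.0, -0.0]
opening: 0.849
```

```bash
python3 - <<'E'
from h import *
r=read_camera("side");cv2.imwrite("pics/s5.png",cv2.resize(r["img"][80:240,220:420],None,fx=4,fy=3.7,interpolation=cv2.INTER_CUBIC))
s=state();print(s["eef_pos"],s["t"],s["ft_force"])
E
```

```text
[516.43662044 254.07555844 219.35409312] 6.95 [-0.76804307 -0.20789485  0.07393529]
```

View pics/s5.png

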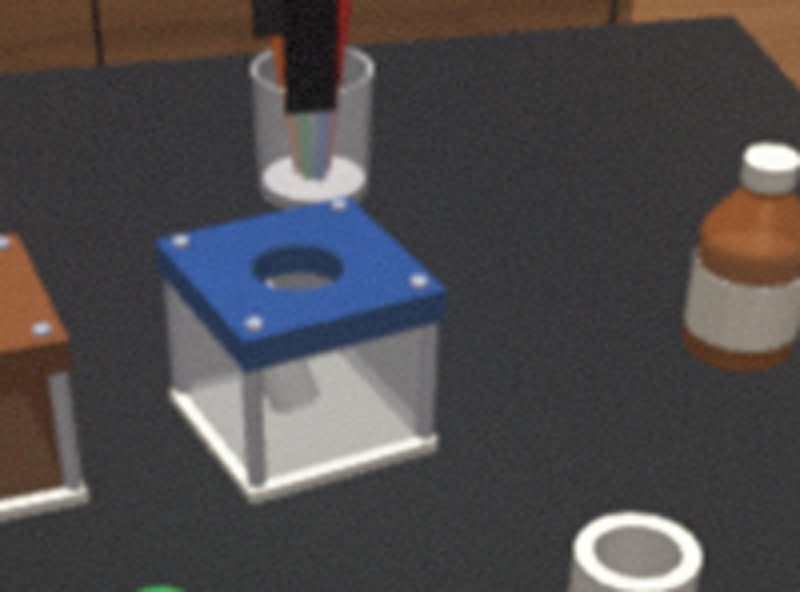

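The narrow sleeve is in the catch box, seen through the clear wall at crop (290,385). I'll recheck it later. Now to the wide sleeve at (629.4,38.7).

>>> move_arm([
  [0.02,-0.038,0,0,0,0,1],
  [0.04,-0.076,0,0,0,0,1],
  [0.06,-0.114,0,0,0,0,1],
  [0.08,-0.152,0,0,0,0,1],
  [0.1,-0.19,-0.02,0,0,0,1],
  [0.113,-0.2155,-0.05,0,0,0,1],
  [0.113,-0.2155,-0.05,0,0,0,1],
  [0.113,-0.2155,-0.05,0,0,0,1],
])

```text
t: 7.75
eef_pos: [628.3, 38.1, 166.0]
tcp_rot: [3.021, 1.568, 3.017]
ft_force: [0.6, 0.2, 0.5]
opening: 0.998
```

```bash
python3 - <<'E'
from h import *
r=read_camera("side");cv2.imwrite("pics/s6.png",cv2.resize(r["img"][80:320,220:480],None,fx=3,fy=2.5,interpolation=cv2.INTER_CUBIC))
s,r,T=wrist();cv2.imwrite("pics/w6.png",r["img"])
print(s["eef_pos"],s["t"],s["opening"])
E
```

```text
[628.52525265  38.82016154 167.17489163] 7.8 1.001100373460398
```

View pics/w6.png

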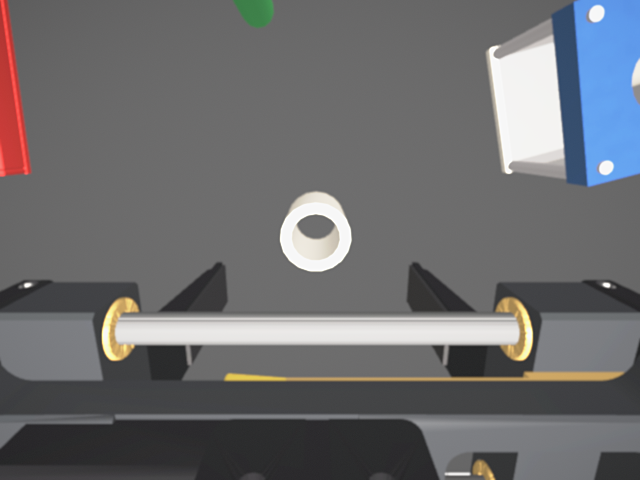

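View pics/s6.png

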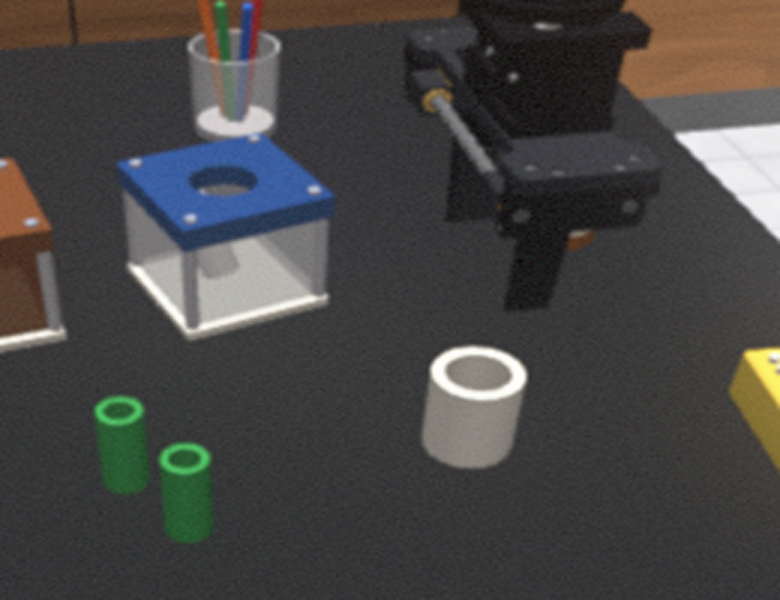

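The wide sleeve's rim is at (316,236), centred between the fingers at columns 220 and 415. The narrow one leans at rest in the box at side crop (220,255). Descending to grasp.

>>> move_arm([
  [0.001,0,-0.03,0,0,0,1],
  [0.001,0,-0.06,0,0,0,1],
  [0.001,0,-0.09,0,0,0,1],
  [0.001,0,-0.12,0,0,0,1],
  [0.001,0,-0.136,0,0,0,1],
  [0.001,0,-0.136,0,0,0,1],
  [0.001,0,-0.136,0,0,0,1],
])

```text
t: 8.55
eef_pos: [630.3, 39.3, 32.8]
tcp_rot: [0.044, 1.57, 0.043]
ft_force: [1.0, -0.1, 0.0]
opening: 1.001
```

>>> move_arm([
  [0,0,0,0,0,0,-1],
  [0,0,0,0,0,0,-1],
  [0,0,0,0,0,0,-1],
  [0,0,0,0,0,0,-1],
  [0,0,0,0,0,0,-1],
  [0,0,0,0,0,0,-1],
  [0,0,0,0,0,0,-1],
])

```text
t: 9.25
eef_pos: [630.0, 38.3, 31.8]
tcp_rot: [0.558, 1.571, 0.556]
ft_force: [-1.2, -0.9, 2.7]
opening: 0.59
```

>>> move_arm([
  [0,0,0.02,0,0,0,-1],
  [0,0,0.05,0,0,0,-1],
  [0,0,0.08,0,0,0,-1],
  [0,0,0.11,0,0,0,-1],
  [0,0,0.13,0,0,0,-1],
  [0,0,0.13,0,0,0,-1],
])

```text
t: 9.85
eef_pos: [631.0, 38.4, 164.3]
tcp_rot: [-0.007, 1.566, -0.01]
ft_force: [0.4, -0.0, -1.6]
opening: 0.589
```

```bash
python3 - <<'E'
from h import *
r=read_camera("side");cv2.imwrite("pics/s7.png",cv2.resize(r["img"][80:320,220:480],None,fx=3,fy=2.5,interpolation=cv2.INTER_CUBIC))
s=state()
print(s["eef_pos"],s["t"],s["opening"]*95,s["ft_force"])
E
```

```text
[630.16396043  38.40045303 162.31821781] 9.9 56.01568424086352 [ 0.35714222 -0.31199872 -0.54277311]
```

View pics/s7.png

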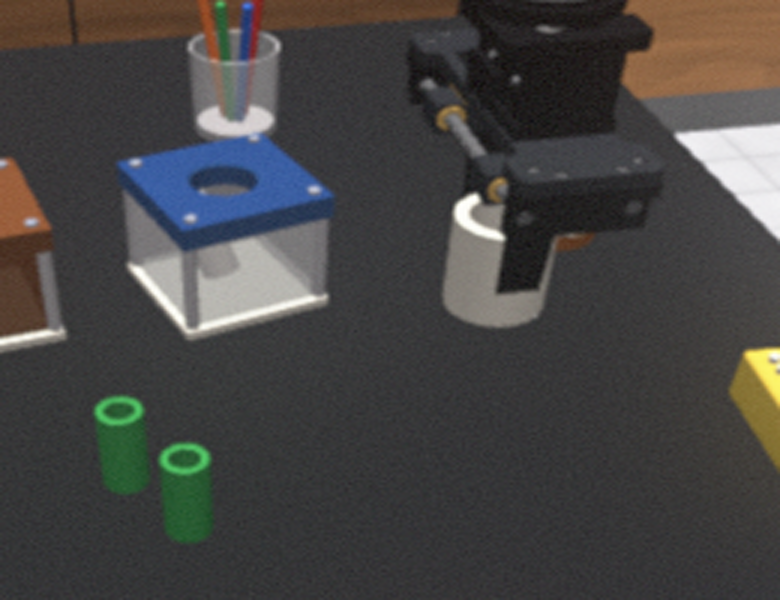

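The wide sleeve is held upright (opening 56 mm). Next I'll carry it over the tray centre at (504,-302).

>>> move_arm([
  [-0.012,-0.032,0,0,0,-1,-1],
  [-0.027,-0.073,0,0,0,-2,-1],
  [-0.042,-0.113,0,0,0,-3,-1],
  [-0.057,-0.153,0,0,0,-4,-1],
  [-0.072,-0.193,0,0,0,-5,-1],
  [-0.087,-0.233,0,0,0,-5,-1],
  [-0.102,-0.273,0,0,0,-5,-1],
  [-0.115,-0.31,0,0,0,-5,-1],
  [-0.126,-0.34,0,0,0,-5,-1],
  [-0.126,-0.34,0,0,0,-5,-1],
])

```text
t: 10.9
eef_pos: [502.2, -304.5, 159.8]
tcp_rot: [2.752, 1.569, 2.659]
ft_force: [0.7, 0.2, -0.7]
opening: 0.586
```

>>> move_arm([
  [0,0,0,0,0,0,-1],
  [0,0,0,0,0,0,-1],
])

```text
t: 11.1
eef_pos: [503.9, -300.6, 160.7]
tcp_rot: [2.43, 1.569, 2.341]
ft_force: [0.9, -0.1, -1.6]
opening: 0.588
```

```bash
python3 - <<'E'
from h import *
r=read_camera("side");cv2.imwrite("pics/s8.png",r["img"])
r=read_camera("top");cv2.imwrite("pics/t8.png",r["img"])
s,r,T=wrist();cv2.imwrite("pics/w8.png",r["img"])
print(s["eef_pos"],s["t"],s["opening"]*95,s["ft_force"])
E
```

```text
[ 504.22114276 -300.49374909  161.2444092 ] 11.2 56.08998793494633 [ 0.70474315  0.05098236 -0.2360818 ]
```

View pics/s8.png

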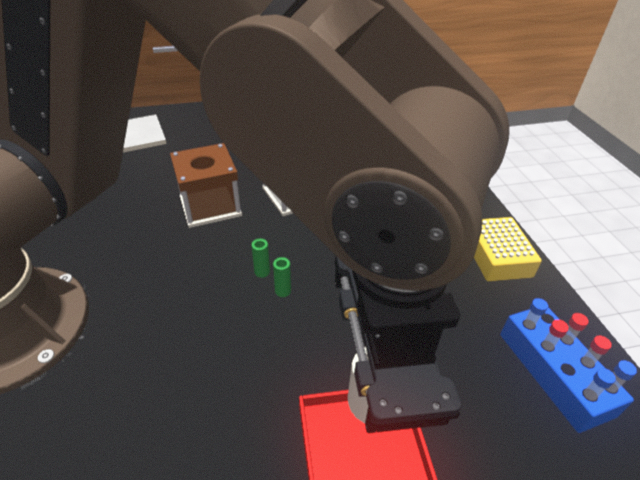

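View pics/w8.png

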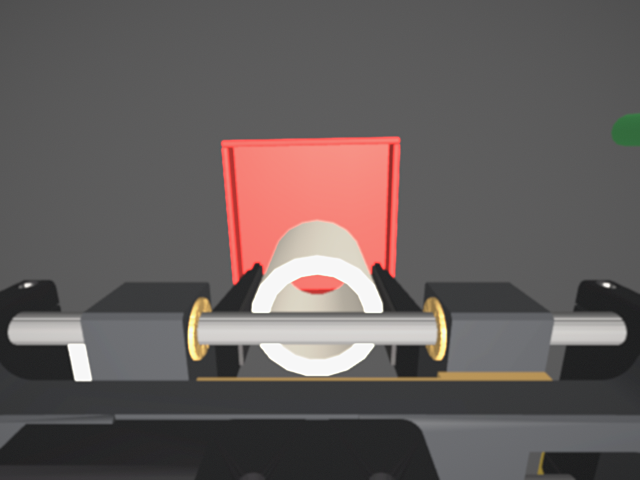

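The wrist view shows the sleeve over the tray, square with it, with rim corners at (223,142) and (399,138). I'll check the tray centre from these.

```bash
python3 - <<'E'
from h import *
s,r,T=wrist()
a,b=[onz(r,p,30,T) for p in [(223,142),(399,138)]];print(a,b,np.linalg.norm(a-b))
d=(b-a)/np.linalg.norm(b-a);n=np.array([d[1],-d[0]]);n=n if n[0]>0 else -n
print((a+b)/2+75*n, s["eef_pos"])
E
```

```text
[ 425.62869196 -373.24944763] [ 435.28448873 -226.01334994] 147.55237333091978
[ 505.29582931 -304.53938326] [ 504.26698629 -300.60637567  161.41832234]
```

>>> move_arm([
  [0,-0.002,-0.02,0,0,0,-1],
  [0,-0.002,-0.045,0,0,0,-1],
  [0,-0.002,-0.07,0,0,0,-1],
  [0,-0.002,-0.095,0,0,0,-1],
  [0,-0.002,-0.11,0,0,0,-1],
  [0,-0.002,-0.12,0,0,0,-1],
  [0,-0.002,-0.12,0,0,0,-1],
  [0,-0.002,-0.12,0,0,0,-1],
])

```text
t: 12.1
eef_pos: [504.3, -303.6, 42.2]
tcp_rot: [-0.367, 1.57, -0.456]
ft_force: [-0.8, -0.0, -1.2]
opening: 0.587
```

>>> move_arm([
  [0,0,-0.001,0,0,0,-1],
  [0,0,-0.002,0,0,0,-1],
  [0,0,-0.003,0,0,0,-1],
  [0,0,-0.003,0,0,0,-1],
])

```text
t: 12.5
eef_pos: [504.0, -303.7, 38.8]
tcp_rot: [-0.261, 1.571, -0.351]
ft_force: [-0.1, -0.2, -2.4]
opening: 0.589
```

>>> move_arm([
  [0,0,-0.001,0,0,0,-1],
  [0,0,-0.001,0,0,0,-1],
  [0,0,-0.002,0,0,0,-1],
  [0,0,-0.002,0,0,0,-1],
])

```text
t: 12.9
eef_pos: [504.0, -303.7, 36.8]
tcp_rot: [-0.206, 1.571, -0.296]
ft_force: [-1.0, 0.6, 1.3]
opening: 0.586
```

Touchdown: z is 36.8, as expected, and the force has turned upward. Opening partly, then rising.

>>> move_arm([
  [0,0,0,0,0,0,0.6],
  [0,0,0,0,0,0,0.6],
  [0,0,0,0,0,0,0.6],
  [0,0,0,0,0,0,0.6],
  [0,0,0.02,0,0,0,0.6],
  [0,0,0.05,0,0,0,0.6],
  [0,0,0.09,0,0,0,0.6],
  [0,0,0.13,0,0,0,0.6],
  [0,0,0.16,0,0,0,0.6],
  [0,0,0.16,0,0,0,0.6],
])

```text
t: 13.9
eef_pos: [505.1, -304.5, 200.8]
tcp_rot: [-0.553, 1.564, -0.642]
ft_force: [-0.6, 0.5, 0.1]
opening: 0.799
```

>>> move_arm([
  [-0.02,0.03,0.03,0,0,0,0.6],
  [-0.03,0.06,0.06,0,0,0,0.6],
  [-0.03,0.1,0.09,0,0,0,0.6],
  [-0.03,0.14,0.12,0,0,0,0.6],
  [-0.03,0.18,0.12,0,0,0,0.6],
  [-0.03,0.22,0.12,0,0,0,0.6],
  [-0.03,0.22,0.12,0,0,0,0.6],
  [-0.03,0.22,0.12,0,0,0,0.6],
])

```text
t: 14.7
eef_pos: [473.9, -83.1, 316.2]
tcp_rot: [3.072, 1.57, 2.984]
ft_force: [0.9, -0.9, -0.4]
opening: 0.801
```

```bash
python3 - <<'E'
from h import *
r=read_camera("side");cv2.imwrite("pics/s9.png",r["img"])
r=read_camera("top");cv2.imwrite("pics/t9.png",r["img"])
s=state();print(s["eef_pos"],s["t"],s["ft_force"])
E
```

```text
[473.97503918 -84.28947555 316.15847567] 14.8 [-0.22920422  0.19401025 -0.2269109 ]
```

View pics/s9.png

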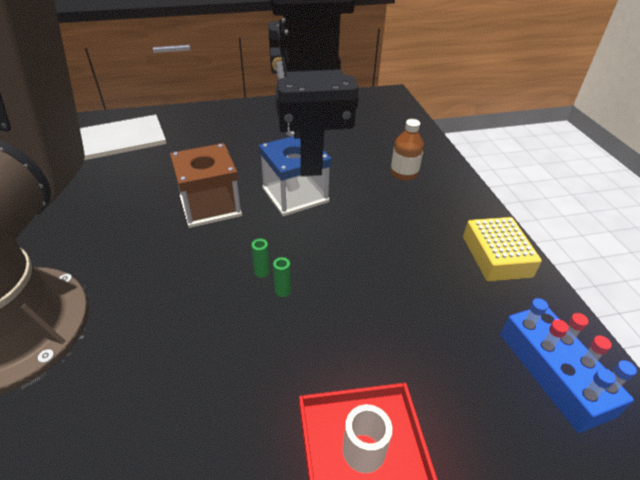

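View pics/t9.png

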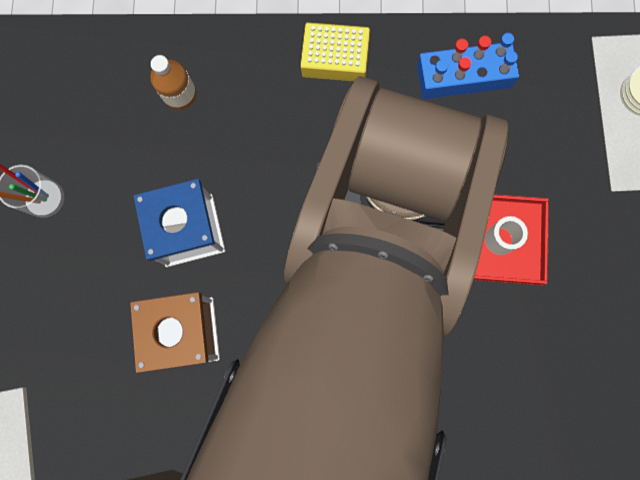

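The wide sleeve stands upright in the tray at side (367,437), and the greens are untouched. Last, a closer look at the narrow sleeve in the box.

```bash
python3 - <<'E'
from h import *
r=read_camera("side");t=read_camera("top")
a=cv2.resize(r["img"][125:220,250:340],(400,420),interpolation=cv2.INTER_CUBIC);b=cv2.resize(t["img"][170:275,125:235],(400,420),interpolation=cv2.INTER_CUBIC)
cv2.imwrite("pics/f1.png",np.hstack([a,b]))
old=cv2.imread("pics/s9.png");print(np.abs(old[125:220,250:340].astype(int)-r["img"][125:220,250:340]).mean(),state()["t"],state()["qvel"].round(3))
for P in [(516,253,10),(516,253,80),(516,253,110)]: print(proj(r,P),proj(t,P))
E
```

```text
3.279610136452242 14.9 [-0.001 -0.002 -0.002  0.001  0.002  0.003]
(np.float64(295.03473563699276), np.float64(192.1734994104693)) (np.float64(189.106440712729), np.float64(230.03955191780906))
(np.float64(294.53268265601884), np.float64(164.90300663179673)) (np.float64(178.32190796461387), np.float64(222.50462657366137))
(np.float64(294.3016731565147), np.float64(152.3550423197197)) (np.float64(173.23065268928477), np.float64(218.9474740012138))
```

View pics/f1.png

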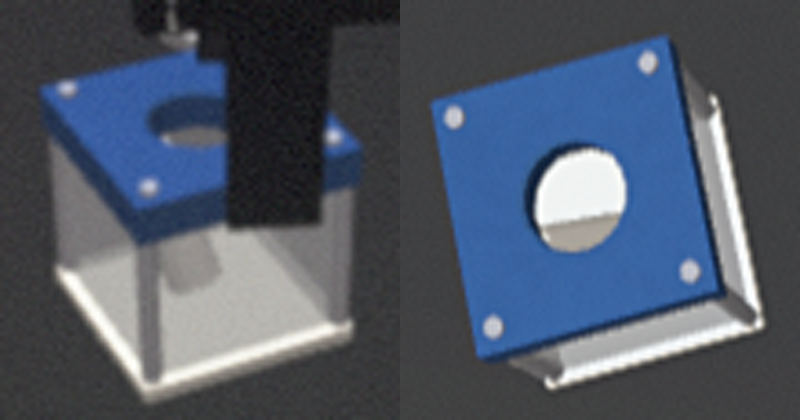

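```bash
python3 -c "
from cell import job_done
print(job_done())"
```

```text
the job is handed in; nothing more can be done
None
```

Both sleeves are sorted and released, and I handed the job in at about 15 s of the 51 s allowed.

- **Narrow sleeve:** I lowered it into the blue gauge's hole and let go, and it dropped into the clear catch box. The last pictures show it whole inside the box, below the plate. It leans or lies there rather than standing upright. It looked the same at 7.8 s and 14.9 s.
- **Wide sleeve:** I then set it down in the middle of the red tray with light contact. The last side and top views show it standing upright on the tray floor.
- **Left alone:** The last side view shows the green tubes and the brown gauge in place. Measured wrist forces stayed within a few newtons, and the arm ended raised and touching nothing.

The position measurements from the different cameras agreed to within about 2 mm. The tray centre was the exception: its estimates spread by about 3 mm. No checks failed. In the final side view a finger hid part of the catch box, so I relied on the top view for that part.

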